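# Index the sample carousel and clamp it

## Task

The sample carousel is clamped at the wrong place. Release it by pushing the red-knobbed clamp lever outwards, as far open as it goes, then turn the carousel by its orange post until the purple notch stands under the clamp's steel toe, and swing the lever fully shut again so that the toe sits home in the purple notch. Never turn the carousel while the clamp is shut, and leave the other things on the bench as they stand.

Things in the scene. Friction and masses are not known exactly. Their poses are not given: they have to be found in the camera images.
- unit: White base of the sample carousel, fixed to the bench; origin on the bench under the carousel's axis, z up. Its -y axis points to the blue clamp block (56 mm along x, 50 along y, 55 tall, centre 172 mm from the carousel's axis, two steel cheeks up to 93 mm above the bench). It stands at different places and yaws.
- carousel (a joint): Angle of the turntable about its vertical axis, rad, anticlockwise from above positive; 0 = purple notch exactly under the clamp's toe. It stays where it is left (about 1 N at the post to turn it). The toe, coming down, centres the disc if the notch is within about 10 mm.
- post_top (a point): Top of the upright orange post on the disc, for turning it: post 18 mm in diameter with a 24 mm ball head, from 44 to 124 mm above the bench, 110 mm from the axis, straight across the disc from the purple notch.
- carousel_centre (a point): Centre of the disc's top, on its axis, 44 mm above the bench. Aluminium disc, 270 mm in diameter, with three stations 120 deg apart: purple, then anticlockwise yellow, green. Each has a cream rack (74 x 28 mm, centre 60 mm from the axis) with three fixed tubes, coloured caps up to 124 mm above the bench, and outside it a notch of that colour.
- purple_notch (a point): Bottom of the V of the purple notch, on the disc's top near the rim, 115 mm from the axis. V of two 45 deg walls, 36 mm wide across the top, 18 mm tall, 24 mm long along the radius.
- clamp (a joint): Angle of the clamp lever about its level hinge (parallel to the unit's x axis), rad: 0 = shut (handle upright, toe down), 0.95 = fully open, handle leaning outwards, away from the carousel, and toe lifted; stays where it is left (about 2 to 3 N at the knob).
- clamp_hinge (a point): Hinge of the clamp lever, 170 mm from the carousel's axis, 78 mm above the bench. The steel handle rises from it (12 mm thick).
- clamp_knob (a point): Centre of the red ball knob (32 mm in diameter) at the end of the handle, 112 mm from the hinge; 190 mm above the bench when shut, 143 mm when open.
- clamp_toe (a point): Middle of the lever's steel toe (10 mm round bar, 26 mm long, along the disc's radius), 115 mm from the carousel's axis and 53 mm above the bench when shut.
- cup_a: Specimen jar with blue cap, 44 mm in diameter, 62 tall; origin under its centre. Leave it alone.
- cup_b: Second specimen jar, the same. Leave it alone.
- reagent: Amber reagent bottle with white cap, 64 mm in diameter, 140 tall; origin under its centre. Leave it alone.
- timer: White timer lying flat, 70 x 90 x 22 mm; origin under its centre. Leave it alone.
- tip_box: Blue pipette tip box, 85 x 120 x 50 mm; origin under its centre. Leave it alone.
- pipette: White and blue pipette lying on the bench, 250 mm long along its x, 28 tall. Leave it alone.
- spare_rack: White tube rack with red and blue caps, 66 x 86 x 90 mm; origin under its centre. Leave it alone.

How it is judged:
By the outcome, as a careful person would: the job done as asked, in the order asked, and still so for the second after the job is handed in, with the robot touching nothing.
It also fails if it takes over 62 s, if anything falls off the work surface, if the arm or the gripper's body presses on something with over 40 N, if the wrist force passes 120 N, or if a joint passes its speed limit or range.

## Robot

A 7-joint arm with a two-finger parallel gripper is mounted at the origin on the work surface. World frame = base frame: x ahead of the robot, y to its left, z up, the work surface at z = 0. Lengths are in m, angles in rad, forces in N, time in s.
With the tool pointing down it reaches from about 0.4 to 0.85 m from the base axis. Payload 4.5 kg.
Tool frame: the origin (TCP) lies midway between the tips of the shut fingers; the grasp point (between the pads) lies 19 mm behind it; z points along the fingers, y is the line along which they close (so a half turn about z gives the same grasp; the last joint's range is limited). The gripper opens to 88 mm and grips with 3 to 60 N. Pads are 18 mm wide; open, the fingers measure 123 mm over their backs; the gripper's body (75 mm by 187 mm) begins 45 mm behind the grasp point.
Start: joints at [1.271, 0.689, -0.195, 1.565, 0.157, 0.902, -0.215], TCP at [0.205, -0.591, 0.239] pointing down, gripper open.
Joint ranges: [-3.01, 3.01], [-0.46, 2.08], [-1.47, 1.51], [0.13, 2.56], [-1, 4.14], [0.04, 2.09], [-2.66, 2.66]. Speed limits (rad/s): [2.57, 2.57, 3.14, 3.14, 3.14, 3.14, 3.14].

## Interface

Orientations are given as a unit quaternion [x, y, z, w].
In Python, from plant import r gives the robot as it stands.
- The arm moves only by the tool move_arm, never from a script. Its argument "targets" is a list that holds one entry, the list of rows, each a list of 7 numbers: the opening, from 0 (shut) to 1 (fully open), then the shift along the tool's x, y, z in mm, then the turn, a rotation vector about the tool's x, y, z in degrees. In form: [[[claw, dx, dy, dz, ax, ay, az], ...]]. A call has 1 to 10 rows; each row is the pose to reach, as a shift and turn from the pose commanded when the call began, along the tool's axes at that moment; what a row does not reach only later rows make up. A row lasts 1/8 s, in which the tool goes at most 62.5 mm and 10.7 degrees, less where a joint would pass 70% of its speed; a pose out of reach is approached as far as the arm can. A call with a gripper value outside its range is refused whole. The fingers move at their own pace and stop on an object; "newtons" is the grip in N (left out, the last holds). Time passes only in rows, so rows that repeat a pose let the fingers close. It gives the time, the measured TCP pose, the force, the opening and the grip force at its end, in the units of the state.
- r.get_state(): the state, without advancing time (a new reading comes with each control period).
- r.snapshot(name): name is "scene" or "top" or "wrist"; returns the picture (400x640x3 uint8, red, green, blue); there is no depth.
- r.camera_info(name): a dict with "fx", "fy", "cx", "cy" (pixels), "R" (3x3) and "t" (3): a world point X has camera coordinates R X + t. Camera axes: x right, y down, z forward; pixel columns grow to the right and rows downward; lengths in m; the calibration is good to about 2 mm. A picture is of the moment at which its call begins: read the wrist's pose just before it. camera_info takes no time and is no camera call; for the wrist camera it gives the pose at the moment of the call.
- r.finish_job(): hands the job in; it is judged then, once.
The state is a dict: "clock": time; "q": joint angles; "qd": joint speeds; "joint_torque": joint torques, N m; "tool_pos": TCP position; "eef_rot": TCP orientation; "contact_force": force on the tool from outside, world axes, zero at the start; "moment": the same for the moment, N m; "opening": opening from 0.0 (shut) to 1.0 (fully open); "finger_force": force on a finger pad.
Only numpy, scipy, OpenCV 4.12 (cv2) and the standard library are available. Lean on these libraries where they do the work, as an engineer would, in place of code of your own. Each camera call takes 0.05 s, during which the arm holds its last target. There are 200 camera calls.

## Working session

There is one attempt and no reset: what is moved stays moved. The work goes in short steps, Python scripts to look and compute and a tool call to move; the robot and the scene stay as the last step left them, time stands still between calls to the robot, and variables do not carry over. Pictures are saved under pics/ and viewed, at most 10 in all, crops included, and the job is handed in when it is done.

Besides the shell and the picture viewer there is one more tool, called after "Call:" as name([rows], argument=value, ...), one row to a line, values as JSON. move_arm: Moves the arm, as the interface text tells. Its arguments: {"type":"object","properties":{"targets":{"type":"array","items":{"type":"array","items":{"type":"array","items":{"type":"number"}}}},"newtons":{"type":"number"}},"required":["targets"]}

```bash
mkdir -p pics; ls
python3 - <<'E'
from plant import r
import cv2
for n in ("scene","top"):
    im=r.snapshot(n); cv2.imwrite(f"pics/{n}0.png",im[:,:,::-1])
    c=r.camera_info(n); print(n,c)
s=r.get_state(); print(s["tool_pos"],s["eef_rot"],s["clock"])
E
```

```text
pics
scene {'fx': 428.96116830276435, 'fy': 428.96116830276435, 'cx': 320.9920971145982, 'cy': 200.6353598807388, 'R': array([[-0.76470839,  0.64425695,  0.01241243],
       [ 0.44286253,  0.53945827, -0.71614073],
       [-0.46807463, -0.54214182, -0.69784553]]), 't': array([ 0.3820437 , -0.09967985,  1.62302036])}
top {'fx': 368.92744195723935, 'fy': 368.92744195723935, 'cx': 315.36966665442026, 'cy': 206.12284950477797, 'R': array([[-0.02174255, -0.99974557,  0.00600484],
       [-0.97313091,  0.01978586, -0.22940086],
       [ 0.22922368, -0.01083126, -0.97331351]]), 't': array([-0.03242922,  0.54026615,  1.05446057])}
[ 0.20456929 -0.5899997   0.23801603] [ 9.86097670e-01  1.66164860e-01 -1.76848756e-04 -7.69727877e-04] 0.1
```

View pics/scene0.png

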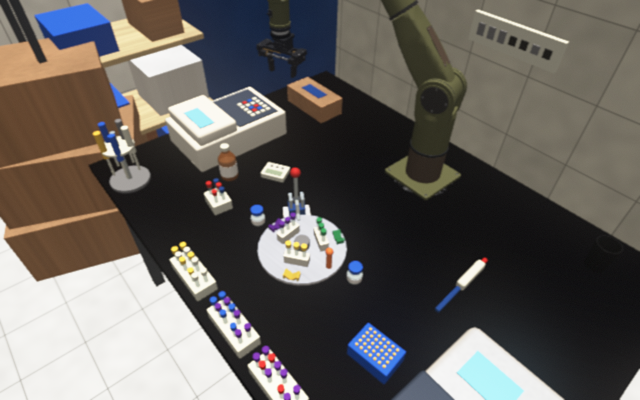

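View pics/top0.png

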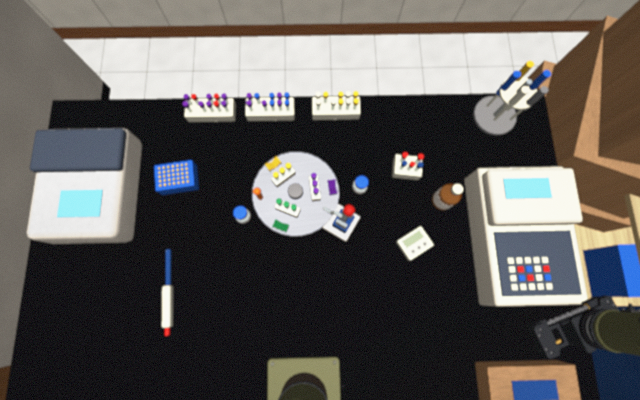

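The top view shows the disc centre near (295,190), red knob (349,211), orange post (258,193), purple notch (333,187) and jars at (361,184) and (241,213). Next I'll refine these with colour masks and an enlarged crop.

```bash
cat > h.py <<'E'
import numpy as np, cv2
from plant import r
def bp(n,u,v,z,c=None):
    c=c or r.camera_info(n); R,t=np.array(c["R"]),np.array(c["t"])
    o=-R.T@t; d=R.T@np.array([(u-c["cx"])/c["fx"],(v-c["cy"])/c["fy"],1])
    return o+d*(z-o[2])/d[2]
def px(n,X,c=None):
    c=c or r.camera_info(n); p=np.array(c["R"])@X+c["t"]; return np.array([c["fx"]*p[0]/p[2]+c["cx"],c["fy"]*p[1]/p[2]+c["cy"]])
def blob(im,lo,hi,box):
    x0,y0,x1,y1=box; h=cv2.cvtColor(im[y0:y1,x0:x1].copy(),cv2.COLOR_RGB2HSV)
    n,l,s,ce=cv2.connectedComponentsWithStats(cv2.inRange(h,lo,hi))
    return [(ce[i]+[x0,y0]).round(1).tolist()+[int(s[i,4])] for i in range(1,n) if s[i,4]>5]
E
python3 - <<'E'
from h import *
im=cv2.imread("pics/top0.png")[:,:,::-1]
B=(225,135,385,250)
print("red",blob(im,(0,170,80),(6,255,255),B),blob(im,(174,170,80),(180,255,255),B))
print("orange",blob(im,(7,170,80),(17,255,255),B))
print("purple",blob(im,(125,80,40),(160,255,255),B)); print("blue",blob(im,(100,120,60),(122,255,255),B))
print("green",blob(im,(60,100,40),(90,255,255),B));print("yel",blob(im,(18,130,100),(32,255,255),B))
cv2.imwrite("pics/crop1.png",cv2.resize(im[135:255,225:385,::-1],None,fx=5,fy=5,interpolation=cv2.INTER_CUBIC))
for n,u,v,z in [("c",295,190,.044),("knob",349,211,.19),("post",258,193,.12),("notch",333,187,.06),("cupa",361,182,.062),("cupb",241,213,.062)]: print(n,bp("top",u,v,z).round(3))
E
```

```text
red [[348.9, 209.5, 105]] []
orange [[257.2, 192.3, 38]]
purple [[313.8, 178.8, 43], [331.9, 186.5, 92], [315.4, 190.2, 22]]
blue [[361.6, 180.8, 164], [239.0, 211.6, 174], [348.9, 220.5, 33], [339.5, 227.1, 33]]
green [[278.6, 201.1, 17], [286.1, 204.0, 20], [293.4, 206.9, 17], [280.2, 225.5, 85]]
yel [[272.7, 163.2, 98], [287.9, 165.6, 18], [281.6, 170.1, 17], [275.5, 174.8, 18]]
c [0.597 0.018 0.044]
knob [ 0.494 -0.132  0.19 ]
post [0.568 0.122 0.12 ]
notch [ 0.599 -0.099  0.06 ]
cupa [ 0.613 -0.186  0.062]
cupb [0.523 0.181 0.062]
```

View pics/crop1.png

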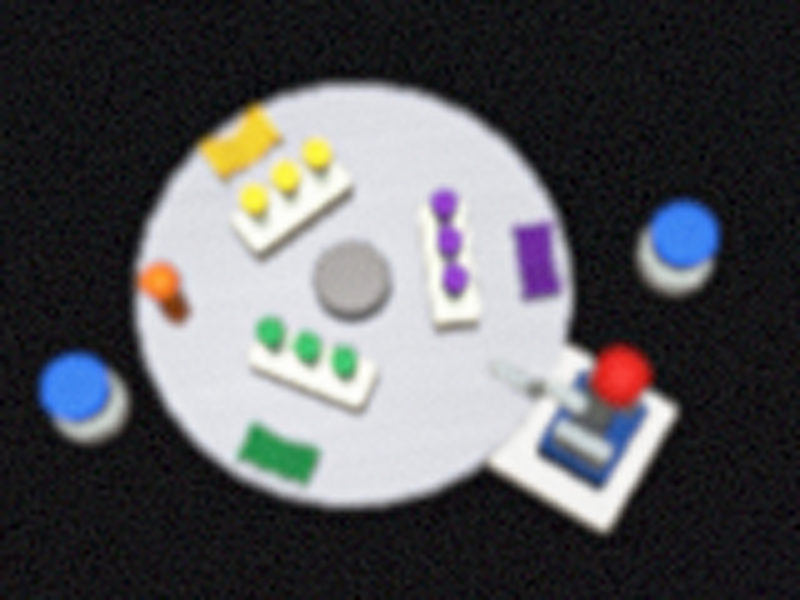

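Run:
```python
from h import *
from scipy.optimize import least_squares
N=[(331.9,186.5),(272.7,163.2),(280.2,225.5)]
P=np.array([bp("top",*p,.055)[:2] for p in N]); post=bp("top",257.2,192.3,.115)[:2]; k=bp("top",348.9,209.5,.19)[:2]
def f(q):
    e=[]
    for i in range(3):
        a=q[2]+i*2*np.pi/3; e.append(q[:2]+q[3]*np.array([np.cos(a),np.sin(a)])-P[i])
    e.append(q[:2]+.110*np.array([np.cos(q[2]+np.pi),np.sin(q[2]+np.pi)])-post); return np.concatenate(e)
s=least_squares(f,[.597,.018,-1.5,.115]); print(s.x,(s.fun*1000).round(1))
c=s.x[:2]; print("P",P,"post",post,"knob",k,np.linalg.norm(k-c))
th=np.arctan2(*(k-c)[::-1]); print("clamp dir deg",np.degrees(th),"notch deg",np.degrees(s.x[2]),"carousel",np.degrees(s.x[2]-th))
for d in (.115,.17,.172): print(d,px("top",np.r_[c+d*np.array([np.cos(th),np.sin(th)]),.053 if d<.12 else .093]))
print("disc scene",px("scene",np.r_[c,.044]),"knob",px("scene",np.r_[k,.19]))
st=r.get_state(); print(st["tool_pos"])
from scipy.spatial.transform import Rotation as R; print(R.from_quat(st["eef_rot"]).as_matrix().round(3))
im=cv2.imread("pics/scene0.png")[:,:,::-1]
B=(240,150,370,290)
print("red",blob(im,(0,150,60),(6,255,255),B)+blob(im,(174,150,60),(180,255,255),B),"or",blob(im,(7,170,80),(17,255,255),B))
print("pred post",px("scene",np.r_[post,.11]))
```

```text
[ 0.58847948  0.01740669 -1.44618981  0.11526008] [ 0.2 -0.7 -1.9  0.2 -1.3 -1.1  2.9  1.6]
P [[ 0.60257464 -0.09630862]
 [ 0.68223638  0.08683412]
 [ 0.48353698  0.06332259]] post [0.57189863 0.12492581] knob [ 0.4984484  -0.13170146] 0.17418046833522938
clamp dir deg -121.1234609147169 notch deg -82.86057257537183 carousel 38.262888339345075
0.115 [327.63602624 209.95352452]
0.17 [344.51780738 216.10996808]
0.172 [345.11616358 216.44410446]
disc scene [302.54950956 246.18021522] knob [294.63964791 172.85099636]
[ 0.20456929 -0.5899997   0.23801603]
[[ 0.945  0.328 -0.001]
 [ 0.328 -0.945  0.001]
 [-0.    -0.002 -1.   ]]
red [[294.9, 171.6, 92]] or [[328.8, 256.1, 54]]
pred post [330.40064241 251.01557927]
```

```bash
cat >> h.py <<'E'
from scipy.spatial.transform import Rotation as Ro
C=np.array([.5885,.0174]); TH=np.radians(-121.1); U=np.array([np.cos(TH),np.sin(TH)])
def row(p,a):
    "world TCP p, tool pointing down with tool y at a deg -> shift mm, turn deg from now"
    s=r.get_state(); R0=Ro.from_quat(s["eef_rot"]); a=np.radians(a)
    T=Ro.from_matrix(np.array([[-np.sin(a),np.cos(a),0],[np.cos(a),np.sin(a),0],[0,0,-1.]]).T.reshape(3,3).T if 0 else np.column_stack([[-np.sin(a),np.cos(a),0],[np.cos(a),np.sin(a),0],[0,0,-1]]))
    print(R0.inv().apply(np.array(p)-s["tool_pos"]).__mul__(1000).round(0),np.degrees((R0.inv()*T).as_rotvec()).round(1))
E
sed -i 's/np.array(\[\[-np.sin(a),np.cos(a),0\].*if 0 else //; s/,\[0,0,-1\]\]))$/,[0,0,-1]]))/' h.py; tail -3 h.py
python3 -c "
from h import *
row([.498,-.132,.26],-31.1)"
```

```text
s=r.get_state(); R0=Ro.from_quat(s["eef_rot"]); a=np.radians(a)
    T=Ro.from_matrix(np.column_stack([[-np.sin(a),np.cos(a),0],[np.cos(a),np.sin(a),0],[0,0,-1]]))
    print(R0.inv().apply(np.array(p)-s["tool_pos"]).__mul__(1000).round(0),np.degrees((R0.inv()*T).as_rotvec()).round(1))
[ 427. -337.  -21.] [ -0.1  -0.  -39.8]
```

Call:
move_arm([
  [[1,60,-47,-21,0,0,-8],[1,110,-90,-21,0,0,-16],[1,165,-130,-21,0,0,-24],[1,215,-170,-21,0,0,-32],[1,260,-205,-21,0,0,-40],[1,310,-245,-21,0,0,-40],[1,355,-280,-21,0,0,-40],[1,400,-316,-21,0,0,-40],[1,427,-337,-21,0,0,-40],[1,427,-337,-21,0,0,-40]],
], newtons=25)

```text
clock: 1.35
tool_pos: [0.4998, -0.1276, 0.2597]
eef_rot: [0.868, 0.497, 0.001, -0.001]
contact_force: [-0.4, 0.1, -0.4]
opening: 1.0
finger_force: 0.0
```

Run:
```python
from h import *
row([.498,-.132,.26],-31.1); row([.498,-.132,.171],-31.1)
c=r.camera_info("wrist"); im=r.snapshot("wrist"); cv2.imwrite("pics/w1.png",im[:,:,::-1])
print(px("wrist",[.498,-.132,.19],c),c["t"])
B=(0,0,640,400); print(blob(im,(0,170,60),(5,255,255),B))
```

```text
[-5.  1. -0.] [ 0.  -0.2  0.7]
[-5.  1. 89.] [ 0.  -0.2  0.7]
[314.57598513 220.85933706] [-0.4974315   0.0846581   0.45628479]
[[316.5, 222.3, 1158], [522.6, 238.3, 263], [505.4, 261.1, 208], [527.9, 267.7, 240]]
```

View pics/w1.png

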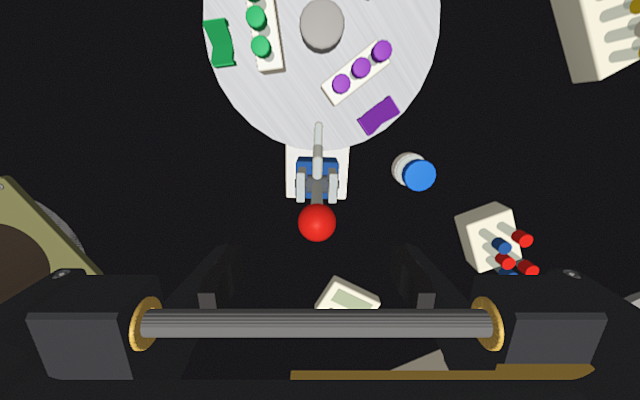

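The wrist view shows the knob at (317,222), within 2 mm of the prediction, with the lever aligned and the jar at (415,172) clear. I'll descend and grip the knob.

Call:
move_arm([
  [[1,-5,2,40,0,0,0],[1,-5,2,70,0,0,0],[1,-5,2,88,0,0,0],[1,-5,2,88,0,0,0],[0,-5,2,88,0,0,0],[0,-5,2,88,0,0,0],[0,-5,2,88,0,0,0],[0,-5,2,88,0,0,0]],
])

```text
clock: 2.4
tool_pos: [0.4971, -0.1376, 0.172]
eef_rot: [0.87, 0.493, 0.0, 0.0]
contact_force: [-0.2, -0.2, -0.4]
opening: 0.572
finger_force: 0.0
```

Run:
```python
from h import *
s=r.get_state(); p=np.array(s["tool_pos"]); print(p,s["opening"],s["finger_force"],s["contact_force"])
R0=Ro.from_quat(s["eef_rot"])
for a in np.linspace(.1,1.0,10):
    d=np.r_[U*.112*np.sin(a),.112*(np.cos(a)-1)]; print(round(a,2),(R0.inv().apply(d)*1000).round(0))
```

```text
[ 0.497116   -0.1375875   0.17203916] 0.5722095564093527 0.0 [-0.16069556 -0.18093685 -0.4044559 ]
0.1 [-11.  -0.   1.]
0.2 [-22.  -0.   2.]
0.3 [-33.  -0.   5.]
0.4 [-44.  -0.   9.]
0.5 [-54.  -0.  14.]
0.6 [-63.  -0.  20.]
0.7 [-72.  -0.  26.]
0.8 [-80.  -0.  34.]
0.9 [-88.  -0.  42.]
1.0 [-94.  -0.  51.]
```

Call:
move_arm([
  [[0.55,7,0,0,0,0,0],[0.55,7,0,0,0,0,0],[0,7,0,0,0,0,0],[0,7,0,0,0,0,0],[0,7,0,0,0,0,0],[0,7,0,0,0,0,0],[0,7,0,0,0,0,0]],
])

```text
clock: 3.28
tool_pos: [0.4987, -0.1306, 0.1715]
eef_rot: [0.87, 0.494, -0.001, -0.001]
contact_force: [-3.9, 3.3, 3.3]
opening: 0.338
finger_force: 24.8
```

Call:
move_arm([
  [[0,-11,0,1,0,0,0],[0,-22,0,2,0,0,0],[0,-33,0,5,0,0,0],[0,-44,0,9,0,0,0],[0,-54,0,14,0,0,0],[0,-63,0,20,0,0,0],[0,-72,0,26,0,0,0],[0,-80,0,34,0,0,0],[0,-88,0,42,0,0,0],[0,-95,0,51,0,0,0]],
])

```text
clock: 4.53
tool_pos: [0.4512, -0.2069, 0.1207]
eef_rot: [0.869, 0.496, 0.001, -0.004]
contact_force: [-5.4, 19.2, 29.7]
opening: 0.334
finger_force: 22.2
```

Call:
move_arm([
  [[0,-2,0,2,0,0,0],[0,-2,0,2,0,0,0],[0,-2,0,2,0,0,0]],
])

```text
clock: 4.9
tool_pos: [0.4507, -0.2077, 0.1197]
eef_rot: [0.868, 0.496, 0.002, -0.003]
contact_force: [-3.8, 17.7, 17.4]
opening: 0.334
finger_force: 23.3
```

Run:
```python
from h import *
print(np.r_[C+U*(.170+.112*np.sin(.95)),.143-.019])
im=r.snapshot("scene"); cv2.imwrite("pics/s2.png",cv2.resize(im[130:300,220:400,::-1],None,fx=3,fy=3))
```

```text
[ 0.45363184 -0.20617351  0.124     ]
```

View pics/s2.png

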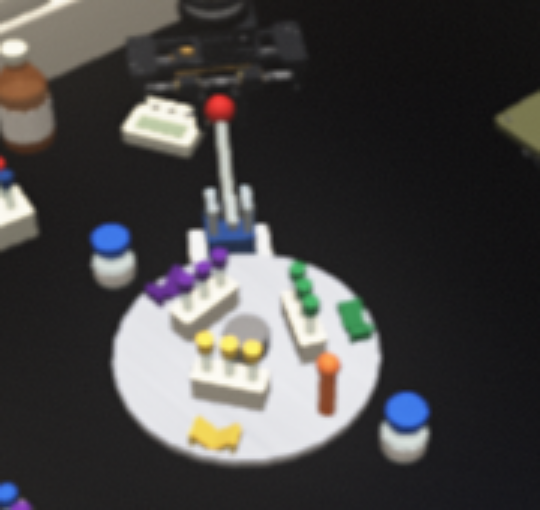

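The scene crop shows the lever leaning out against its stop with 25 N on the tool. The disc is unmoved and the post is at crop (328,385). I'll release and retreat upwards.

Call:
move_arm([
  [[0,3,0,-3,0,0,0],[0.8,3,0,-3,0,0,0],[0.8,3,0,-3,0,0,0],[0.8,3,0,-3,0,0,0],[0.8,3,0,-3,0,0,0],[0.8,3,0,-40,0,0,0],[0.8,3,0,-100,0,0,0],[0.8,3,0,-125,0,0,0],[0.8,3,0,-125,0,0,0],[0.8,3,0,-125,0,0,0]],
])

```text
clock: 6.2
tool_pos: [0.4516, -0.2123, 0.2429]
eef_rot: [0.87, 0.493, -0.001, -0.0]
contact_force: [-0.4, 0.3, -0.1]
opening: 0.801
finger_force: 0.0
```

Run:
```python
from h import *
a=np.radians(97.1); p=C+.11*np.array([np.cos(a),np.sin(a)]); print(p)
row([*p,.24],7.1)
im=r.snapshot("scene"); B=(240,130,370,290)
print("red",blob(im,(0,150,60),(6,255,255),B)+blob(im,(174,150,60),(180,255,255),B),"or",blob(im,(7,170,80),(17,255,255),B),px("scene",np.r_[C+U*.261,.143]))
im=r.snapshot("top");B=(225,135,385,250)
print("red",blob(im,(0,170,80),(6,255,255),B),px("top",np.r_[C+U*.261,.143]))
print("orange",blob(im,(7,170,80),(17,255,255),B))
```

```text
[0.57490384 0.12655651]
[354. -68.   3.] [ -0.1   0.  -38. ]
red [[293.0, 165.2, 73]] or [[328.7, 256.1, 53]] [292.07801893 166.76027641]
red [] [374.81621419 228.47493432]
orange [[257.2, 192.3, 38]]
```

Call:
move_arm([
  [[0.8,55,-11,0,0,0,-8],[0.8,110,-21,0,0,0,-16],[0.8,165,-32,0,0,0,-24],[0.8,220,-43,0,0,0,-32],[0.8,275,-53,0,0,0,-38],[0.8,325,-63,0,0,0,-38],[0.8,354,-68,3,0,0,-38],[0.8,354,-68,3,0,0,-38],[0.8,354,-68,3,0,0,-38],[0.8,354,-68,3,0,0,-38]],
])

```text
clock: 7.55
tool_pos: [0.5753, 0.1245, 0.2403]
eef_rot: [0.663, 0.749, -0.001, 0.0]
contact_force: [0.2, -0.0, 0.9]
opening: 0.806
finger_force: 0.0
```

Run:
```python
from h import *
c=r.camera_info("wrist"); im=r.snapshot("wrist"); cv2.imwrite("pics/w2.png",im[:,:,::-1])
b=blob(im,(7,170,60),(17,255,255),(0,0,640,400)); print(b, px("wrist",[.5735,.126,.112],c))
for q in b: print(bp("wrist",q[0],q[1],.115,c))
row([.5735,.126,.091],7.1)
```

```text
[[634.2, 106.4, 8], [612.0, 154.7, 69], [319.0, 189.6, 455], [625.2, 180.0, 9], [618.4, 186.0, 10], [592.1, 199.4, 8], [608.1, 206.3, 16], [590.8, 221.6, 45], [575.8, 237.5, 8], [590.6, 244.1, 14], [569.3, 254.2, 12], [580.8, 258.6, 21]] [313.7902688  192.34986443]
[0.85602832 0.24466067 0.115     ]
[0.85620154 0.2001292  0.115     ]
[0.57831881 0.13039916 0.115     ]
[0.88088599 0.17779923 0.115     ]
[0.87705584 0.17108387 0.115     ]
[0.85703419 0.154339   0.115     ]
[0.87666548 0.14923394 0.115     ]
[0.86642412 0.13080384 0.115     ]
[0.85852218 0.11127854 0.115     ]
[0.87768399 0.10573213 0.115     ]
[0.85992103 0.09114447 0.115     ]
[0.87473028 0.08748371 0.115     ]
[  2.  -2. 150.] [-0.   0.1 -0.1]
```

View pics/w2.png

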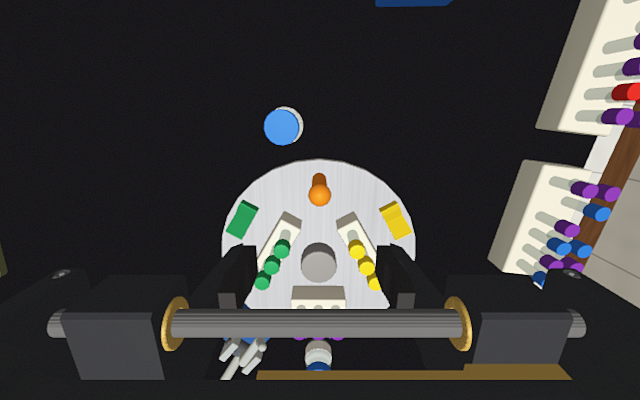

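The wrist view shows the orange ball at (319,195), centred between the fingers, with the jar at (283,127) clear. I'll descend and grip the post.

Call:
move_arm([
  [[0.8,3,1,50,0,0,0],[0.8,3,1,100,0,0,0],[0.8,3,1,135,0,0,0],[0.8,3,1,149,0,0,0],[0.8,3,1,149,0,0,0],[0,3,1,149,0,0,0],[0,3,1,149,0,0,0],[0,3,1,149,0,0,0],[0,3,1,149,0,0,0],[0,3,1,149,0,0,0]],
], newtons=15)

```text
clock: 8.85
tool_pos: [0.5766, 0.1297, 0.0919]
eef_rot: [0.662, 0.75, 0.0, 0.0]
contact_force: [-4.5, -0.2, 2.1]
opening: 0.255
finger_force: 5.9
```

Call:
move_arm([
  [[0,0,0,0,0,0,0],[0,0,0,0,0,0,0],[0,0,0,0,0,0,0],[0,0,0,0,0,0,0]],
])

```text
clock: 9.35
tool_pos: [0.5765, 0.1298, 0.0919]
eef_rot: [0.662, 0.75, 0.0, 0.0]
contact_force: [1.0, -0.4, 3.9]
opening: 0.245
finger_force: 14.4
```

Run:
```python
from h import *
s=r.get_state(); p=np.array(s["tool_pos"])[:2]; v=p-C; print(p,np.linalg.norm(v),np.degrees(np.arctan2(v[1],v[0])),s["opening"],s["finger_force"])
R0=Ro.from_quat(s["eef_rot"])
a0=np.arctan2(v[1],v[0]); tgt=np.radians(58.9)
for k in np.linspace(.1,1,10):
    a=a0+(tgt-a0)*k; q=C+.11*np.array([np.cos(a),np.sin(a)])-(C+.11*np.array([np.cos(a0),np.sin(a0)]))
    print((R0.inv().apply([*q,0])*1000).round(0), np.degrees(a0-a).round(1))
```

```text
[0.57647838 0.12975958] 0.11300085804663132 96.1069814914068 0.24507138597424874 14.434948917478323
[-0.  7.  0.] 3.7
[-1. 14.  0.] 7.4
[-2. 21.  0.] 11.2
[-4. 28.  0.] 14.9
[-6. 35.  0.] 18.6
[-9. 42.  0.] 22.3
[-12.  48.   0.] 26.0
[-15.  54.   0.] 29.8
[-19.  60.   0.] 33.5
[-24.  66.   0.] 37.2
```

Call:
move_arm([
  [[0,0,7,0,0,0,4],[0,-1,14,0,0,0,7],[0,-2,21,0,0,0,11],[0,-4,28,0,0,0,15],[0,-6,35,0,0,0,19],[0,-9,42,0,0,0,22],[0,-12,48,0,0,0,26],[0,-15,54,0,0,0,30],[0,-19,60,0,0,0,33],[0,-24,66,0,0,0,37]],
])

```text
clock: 10.6
tool_pos: [0.6462, 0.1165, 0.092]
eef_rot: [0.866, 0.5, 0.002, -0.001]
contact_force: [4.3, 5.3, -0.1]
opening: 0.25
finger_force: 14.7
```

Call:
move_arm([
  [[0,0,0,0,0,0,0],[0,0,0,0,0,0,0],[0.5,0,0,0,0,0,0],[0.6,0,0,0,0,0,0],[0.6,0,0,0,0,0,0],[0.6,0,0,-40,0,0,0],[0.6,0,0,-100,0,0,0],[0.6,0,0,-150,0,0,0],[0.6,0,0,-150,0,0,0],[0.6,0,0,-150,0,0,0]],
])

```text
clock: 11.85
tool_pos: [0.6439, 0.1133, 0.2408]
eef_rot: [0.866, 0.501, -0.001, 0.0]
contact_force: [0.7, -0.4, -0.2]
opening: 0.601
finger_force: 0.0
```

Run:
```python
from h import *
im=r.snapshot("scene"); B=(240,130,370,290)
b=blob(im,(7,170,80),(17,255,255),B); pu=blob(im,(125,80,30),(160,255,255),B); print(b,pu)
for x in pu:print(px("scene",np.r_[C+.115*U,.055]),bp("scene",x[0],x[1],.055))
for x in b[:1]:
    q=bp("scene",x[0],x[1]-3,.107)[:2]-C; print(np.degrees(np.arctan2(q[1],q[0])),np.linalg.norm(q))
cv2.imwrite("pics/s3.png",cv2.resize(im[130:300,220:400,::-1],None,fx=3,fy=3))
c=r.camera_info("wrist"); w=r.snapshot("wrist"); cv2.imwrite("pics/w3.png",w[:,:,::-1])
row(np.r_[C+U*.261,.24],-31.1)
```

```text
[[307.9, 266.1, 62]] [[300.8, 212.6, 30], [301.5, 217.7, 14]]
[297.9711504  216.63788483] [ 0.51087304 -0.08952679  0.055     ]
[297.9711504  216.63788483] [ 0.52324535 -0.07016137  0.055     ]
59.65304090304679 0.11400796520606454
[-372.   -5.    1.] [-0.1  0.2  1.2]
```

View pics/s3.png

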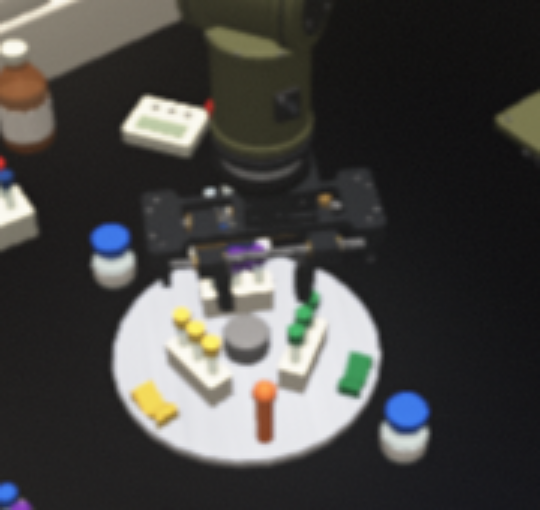

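The disc has turned, with the post now at crop (264,395) and the notch near the clamp side but hidden by the gripper. I'll move back over the knob and check the notch against the toe from there.

Call:
move_arm([
  [[0.8,-55,-1,0,0,0,1],[0.8,-110,-2,0,0,0,1],[0.8,-165,-3,0,0,0,1],[0.8,-220,-4,0,0,0,1],[0.8,-275,-4,0,0,0,1],[0.8,-330,-5,1,0,0,1],[0.8,-365,-5,1,0,0,1],[0.8,-370,-5,1,0,0,1],[0.8,-370,-5,1,0,0,1],[0.8,-370,-5,1,0,0,1]],
])

```text
clock: 13.2
tool_pos: [0.4571, -0.2024, 0.2405]
eef_rot: [0.869, 0.495, 0.001, -0.0]
contact_force: [0.0, 0.6, 0.1]
opening: 0.8
finger_force: 0.0
```

Run:
```python
from h import *
c=r.camera_info("wrist"); w=r.snapshot("wrist"); cv2.imwrite("pics/w4.png",w[:,:,::-1])
for n,d,z in (("centre",0,.044),("notch",.115,.055),("hinge",.17,.078),("knob",.261,.143)): print(n,px("wrist",np.r_[C+d*U,z],c))
print(blob(w,(0,170,60),(5,255,255),(0,0,640,400)),blob(w,(125,80,30),(160,255,255),(150,0,480,200)))
t=r.snapshot("top"); print([ (q,bp("top",q[0],q[1],.055)) for q in blob(t,(125,80,40),(160,255,255),(225,135,385,250))])
row(np.r_[C+U*.261,.124],-31.1)
```

```text
centre [315.11260012 -77.93988314]
notch [314.40411054  52.73629496]
hinge [313.97445457 107.15014466]
knob [312.92045698 209.6554681 ]
[[552.2, 173.5, 376], [531.5, 201.0, 295], [312.6, 209.8, 942], [557.8, 210.8, 356]] [[333.1, 53.0, 540], [305.5, 52.3, 236]]
[([315.9, 188.0, 20], array([ 0.59874714, -0.04676599,  0.055     ])), ([312.2, 194.9, 21], array([ 0.57694325, -0.03491303,  0.055     ])), ([308.4, 201.6, 20], array([ 0.55597125, -0.02287149,  0.055     ])), ([330.8, 203.8, 20], array([ 0.54765871, -0.09118517,  0.055     ])), ([326.2, 211.7, 45], array([ 0.52323906, -0.07642372,  0.055     ]))]
[ -5.  -1. 117.] [ 0.  -0.   0.4]
```

View pics/w4.png

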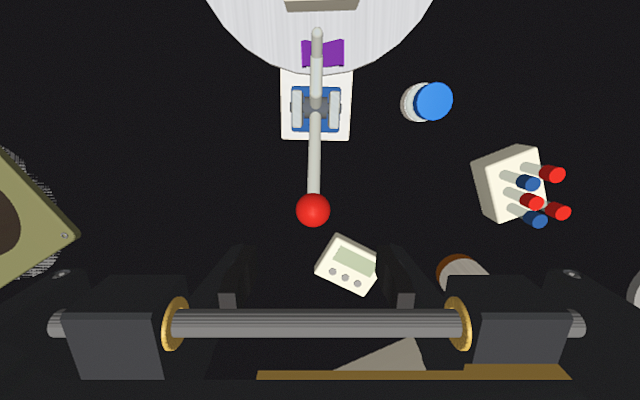

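The wrist view shows the lever open with the knob at (313,210). The purple notch is centred near (323,53) and the lever line is at about column 317, so the notch is off by about 5 mm, within the toe's 10 mm centring range. I'll grip the knob and shut the lever.

Call:
move_arm([
  [[0.8,-1,0,50,0,0,0],[0.8,-2,0,90,0,0,0],[0.8,-2,0,110,0,0,0],[0.8,-2,0,117,0,0,0],[0.8,-2,0,117,0,0,0],[0,-2,0,117,0,0,0],[0,-2,0,117,0,0,0],[0,-2,0,117,0,0,0],[0,-2,0,117,0,0,0],[0,-2,0,117,0,0,0]],
], newtons=25)

```text
clock: 14.55
tool_pos: [0.4519, -0.205, 0.1233]
eef_rot: [0.87, 0.494, -0.002, -0.002]
contact_force: [-5.0, 3.2, 2.2]
opening: 0.336
finger_force: 24.5
```

Call:
move_arm([
  [[0,0,0,0,0,0,0],[0,0,0,0,0,0,0],[0,0,0,0,0,0,0]],
])

```text
clock: 14.92
tool_pos: [0.4519, -0.205, 0.1233]
eef_rot: [0.87, 0.493, -0.002, -0.002]
contact_force: [-5.3, 2.7, 2.0]
opening: 0.336
finger_force: 24.5
```

Run:
```python
from h import *
s=r.get_state(); R0=Ro.from_quat(s["eef_rot"]); print(np.dot(s["tool_pos"][:2]-C,U))
for a in (.85,.75,.65,.55,.45,.35,.25,.15,.07,-.03):
    d=np.r_[U*.112*(np.sin(a)-np.sin(.95)),.112*(np.cos(a)-np.cos(.95))]; print(a,(R0.inv().apply(d)*1000).round(0))
```

```text
0.2609836310836601
0.85 [ 7. -0. -9.]
0.75 [ 15.  -0. -17.]
0.65 [ 23.  -0. -24.]
0.55 [ 33.  -0. -30.]
0.45 [ 42.  -0. -36.]
0.35 [ 53.  -0. -40.]
0.25 [ 63.   0. -43.]
0.15 [ 74.   0. -46.]
0.07 [ 83.   0. -47.]
-0.03 [ 94.   0. -47.]
```

Call:
move_arm([
  [[0,7,0,-9,0,0,0],[0,15,0,-17,0,0,0],[0,23,0,-24,0,0,0],[0,33,0,-30,0,0,0],[0,42,0,-36,0,0,0],[0,53,0,-40,0,0,0],[0,63,0,-43,0,0,0],[0,74,0,-46,0,0,0],[0,83,0,-47,0,0,0],[0,93,0,-47,0,0,0]],
])

```text
clock: 16.18
tool_pos: [0.5001, -0.1281, 0.1702]
eef_rot: [0.87, 0.493, -0.004, -0.0]
contact_force: [-12.8, -16.5, -0.4]
opening: 0.338
finger_force: 24.8
```

Call:
move_arm([
  [[0,3,0,0,0,0,0],[0,3,0,0,0,0,0],[0,3,0,0,0,0,0],[0,3,0,0,0,0,0]],
])

```text
clock: 16.68
tool_pos: [0.5, -0.1285, 0.1702]
eef_rot: [0.871, 0.492, -0.005, 0.001]
contact_force: [-10.1, -8.4, -3.3]
opening: 0.341
finger_force: 24.9
```

Call:
move_arm([
  [[0.8,0,0,0,0,0,0],[0.8,0,0,0,0,0,0],[0.8,0,0,0,0,0,0],[0.8,0,0,0,0,0,0],[0.8,0,0,-40,0,0,0],[0.8,0,0,-80,0,0,0],[0.8,-50,0,-100,0,0,0],[0.8,-100,0,-100,0,0,0],[0.8,-100,0,-100,0,0,0],[0.8,-100,0,-100,0,0,0]],
])

```text
clock: 17.92
tool_pos: [0.4536, -0.2089, 0.2709]
eef_rot: [0.87, 0.494, 0.001, 0.0]
contact_force: [-0.1, 0.3, 0.6]
opening: 0.802
finger_force: 0.0
```

Run:
```python
from h import *
c=r.camera_info("wrist"); w=r.snapshot("wrist"); 
im=r.snapshot("scene"); B=(240,130,370,290)
print("knob scene",blob(im,(0,150,60),(6,255,255),B),"before: 294.9,171.6")
a=cv2.resize(w[0:200,200:440],None,fx=2.5,fy=2.5); b=cv2.resize(im[150:290,250:350],None,fx=2,fy=2)
o=np.zeros((500,800,3),np.uint8); o[:,:600]=a; o[:280,600:]=b; cv2.imwrite("pics/f.png",o[:,:,::-1])
s=r.get_state(); print(s["clock"],s["contact_force"],s["tool_pos"])
print(blob(w,(125,80,30),(160,255,255),(200,0,440,200)),blob(w,(0,170,60),(5,255,255),(200,0,440,300)))
```

```text
knob scene [[295.1, 172.6, 95]] before: 294.9,171.6
18.025 [-0.80353308 -0.49401587 -0.22629073] [ 0.45394063 -0.20797422  0.27077745]
[[304.4, 50.7, 328], [328.4, 51.3, 381]] [[314.0, 94.9, 1371]]
```

View pics/f.png

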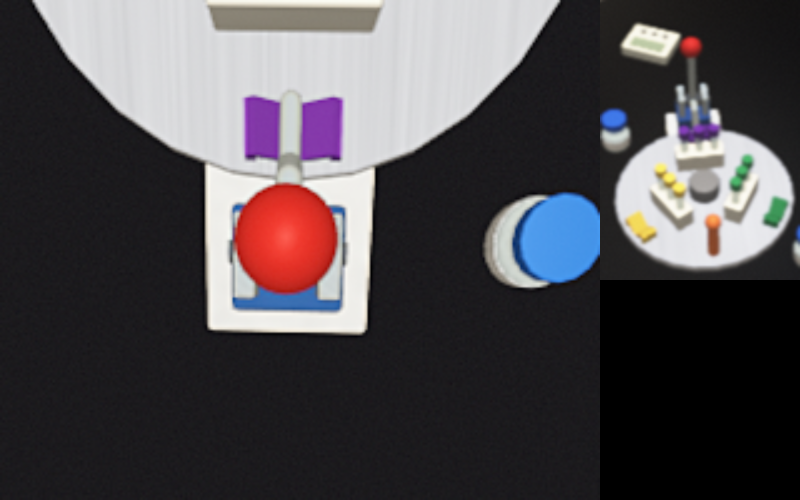

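Run:
```python
from h import *
c=r.camera_info("wrist"); print(c["t"])
for a in (-.03,0,.03,.06,.1):
    X=np.r_[C+U*(.17+.112*np.sin(a)),.078+.112*np.cos(a)]; print(a,px("wrist",X,c),px("scene",X),px("top",X))
t=r.snapshot("top"); print(blob(t,(0,170,80),(6,255,255),(225,135,385,250)),"before 348.9,209.5")
```

```text
[-0.49834185 -0.00457456  0.43809878]
-0.03 [312.77868028  92.11850288] [294.88744388 174.44367318] [346.43870464 208.1011025 ]
0 [312.76486992  96.8570645 ] [294.76334867 173.72728811] [347.5424418  208.70834704]
0.03 [312.75277148 101.55422789] [294.64068186 173.03820353] [348.64357056 209.32444295]
0.06 [312.74238502 106.20018369] [294.51956493 172.37699732] [349.74076765 209.94865982]
0.1 [312.73118812 112.29900734] [294.36069071 171.53967932] [351.1953017  210.79229444]
[[347.4, 208.3, 101]] before 348.9,209.5
```

The wrist and top views both put the knob at clamp angle 0 to within about 0.01 rad, and the toe is centred in the purple notch. I'm handing in.

```bash
python3 -c "
from plant import r
print(r.finish_job())"
```

```text
the job is handed in; nothing more can be done
None
```

The job is handed in at about 18 s: I opened the clamp to its stop, turned the carousel to the purple notch and shut the lever fully; the last pictures show the toe home in that notch and I saw nothing else disturbed.

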